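Unstack the gearbox parts into their dishes

TASK

Take the stack of gearbox parts apart, and put each of the four parts, the one standing beside the stack included, flat in the middle of its own parts dish: the copper nut in the red dish, the blue-sealed bearing in the green one, the steel gear in the blue one and the black pulley in the yellow one. Set the parts down upright without dropping or tipping any of them, and leave the white grease tin and the wrench alone.

Things in the scene. Friction and masses are not known exactly. Their poses are not given: they have to be found in the camera images.
- nut: copper-coloured hexagonal hub nut with a dark bore, 30 mm across the flats (34.6 mm across corners), 22 mm high, about 0.09 kg. Always the top of the three-high stack, so its underside starts 50 mm above the bench. Origin: centre of its underside; z up; two of its flats face along its own +y and -y (the other four at 60 degree steps), its yaw is arbitrary.
- bearing: sealed ball bearing: steel cylinder with a blue ring-shaped seal on top, 46 mm diameter, 22 mm high, about 0.15 kg. It is the middle of the stack, under the nut, its underside 28 mm above the bench. Origin: centre of its underside; z up.
- gear: bright steel toothed gear wheel, 66 mm over the teeth, 28 mm high, about 0.4 kg; its rim can be gripped anywhere like a plain 66 mm cylinder. It stands on the bench either under the bearing and nut, or on its own beside the stack. Origin: centre of its underside; z up.
- pulley: black grooved belt pulley, 66 mm diameter, 28 mm high, about 0.25 kg; its rim can be gripped anywhere like a plain 66 mm cylinder. It stands on the bench either under the bearing and nut, or on its own beside the stack (the gear is then the other one). Origin: centre of its underside; z up.
- dish_red: the red parts dish: a round shallow dish fixed to the bench, 108 mm across and 8 mm high over all, with a flat floor 3 mm thick and 100 mm across inside a 4 mm wide upright rim. Origin: centre of its underside, on the bench top; z up. For the nut.
- dish_green: the green parts dish: a round shallow dish fixed to the bench, 108 mm across and 8 mm high over all, with a flat floor 3 mm thick and 100 mm across inside a 4 mm wide upright rim. Origin: centre of its underside, on the bench top; z up. For the bearing.
- dish_blue: the blue parts dish: a round shallow dish fixed to the bench, 108 mm across and 8 mm high over all, with a flat floor 3 mm thick and 100 mm across inside a 4 mm wide upright rim. Origin: centre of its underside, on the bench top; z up. For the gear.
- dish_yellow: the yellow parts dish: a round shallow dish fixed to the bench, 108 mm across and 8 mm high over all, with a flat floor 3 mm thick and 100 mm across inside a 4 mm wide upright rim. Origin: centre of its underside, on the bench top; z up. For the pulley.
- grease_tin: bystander: closed white grease tin, 70 mm diameter, 60 mm high, standing on the right of the bench at the far side of the dishes, not to be disturbed. Origin: centre of its underside; z up.
- wrench: bystander: steel open-ended wrench, 190 mm long, under 20 mm high, lying on the bench beyond the dishes, roughly along world y, not to be disturbed. Origin: under its middle; its own x runs along its length. (Also on the bench, not listed: a fixed open cardboard carton 70 mm high, left of the robot and nearer to it than any dish.)
Not all that is in view belongs to the job. What is shaped like the pulley but brown or turquoise is not meant.

How it is judged (in metres and radians):
At the end, for the whole second after the job is handed in: Nut in the red dish, bearing in the green, gear in the blue, pulley in the yellow: each within 15 mm of its dish's centre, resting on the dish floor (underside within 3 mm of it), upright within 0.1 rad, released and at rest (horizontal distance between nut and dish_red below 0.015 m and z of nut in the frame of dish_red between 0 and 0.006 m and angle between each of nut, bearing, gear, pulley's own z axis and vertical below 0.1 rad and linear speed of each of nut, bearing, gear, pulley below 0.02 m/s and angular speed of each of nut, bearing, gear, pulley below 0.2 rad/s and horizontal distance between bearing and dish_green below 0.015 m and z of bearing in the frame of dish_green between 0 and 0.006 m and horizontal distance between gear and dish_blue below 0.015 m and z of gear in the frame of dish_blue between 0 and 0.006 m and horizontal distance between pulley and dish_yellow below 0.015 m and z of pulley in the frame of dish_yellow between 0 and 0.006 m); the robot touches nothing.
It fails at once if the white grease tin is moved more than 30 mm or knocked over (distance of grease_tin from where it was at the start of the episode above 0.03 m or angle between grease_tin's own z axis and vertical above 0.3 rad).
It fails at once if the wrench is moved more than 30 mm (distance of wrench from where it was at the start of the episode above 0.03 m).
It fails at once if a part is tipped by more than 45 degrees (angle between any of nut, bearing, gear, pulley's own z axis and vertical above 0.785 rad).
It fails at once if a part is dropped or thrown (free of the fingers and faster than 0.7 m/s, a fall of about 25 mm) ((linear speed of nut above 0.7 m/s and contact force between the fingers and nut below 0.05 N) or (linear speed of bearing above 0.7 m/s and contact force between the fingers and bearing below 0.05 N) or (linear speed of gear above 0.7 m/s and contact force between the fingers and gear below 0.05 N) or (linear speed of pulley above 0.7 m/s and contact force between the fingers and pulley below 0.05 N)).
It also fails if it takes over 106 s, if anything falls off the work surface, if the arm or the gripper's body presses on something with over 40 N, if the wrist force passes 120 N, or if a joint passes its speed limit or range.

ROBOT

A 6-joint arm with a two-finger parallel gripper is mounted at the origin on the work surface. World frame = base frame: x ahead of the robot, y to its left, z up, the work surface at z = 0. Lengths are in mm, angles in rad, forces in N, time in s.
With the tool pointing down it reaches from about 350 to 725 mm from the base axis. Payload 4.3 kg.
Tool frame: the origin (TCP) lies midway between the tips of the shut fingers; the grasp point (between the pads) lies hold_point_z behind it (hold_point_z is the distance from the TCP to the grasp point, in mm); z points along the fingers, x is the direction in which the jaws open and shut, and the axes are right-handed (so a half turn about z gives the same grasp; the last joint's range is limited). The gripper opens to 85 mm and grips with 20 to 120 N. Pads are 22 mm wide; open, the fingers measure 114 mm over their backs; the gripper's body (76 mm by 85 mm) begins 54 mm behind the grasp point. The pads swing forward as they close: fully open they stand 13 mm farther back than shut.
Start: joints at [-1.435, 0.377, 0.081, 1.274, 0, 1.46], TCP at [139.925, -557.753, 231.329] pointing down, gripper open.
Joint ranges: [-2.72, 2.72], [-0.84, 1.66], [-1.02, 1.22], [-1.77, 2.12], [-1.37, 1.28], [-3.14, 3.14]. Speed limits (rad/s): [2.57, 2.57, 3.14, 3.14, 3.14, 3.14].

INTERFACE

Orientations are given as a 3x3 rotation matrix whose columns are the frame's x, y, z axes.
In Python, from bench import * gives the robot as it stands.
- The arm moves only by the tool move_arm, never from a script. Its argument "steps" is text: rows parted by semicolons, each of 4 numbers parted by spaces: the shift along the tool's x, y, z in mm, then the turn about the tool's z in degrees. A call has 1 to 20 rows; each row shifts and turns the pose as measured when the row begins, along the tool's axes as they then stand; what a row does not reach is not made up. A row lasts 1/8 s, in which the tool goes at most 62.5 mm and 10.7 degrees, less where a joint would pass 70% of its speed; a pose out of reach is approached as far as the arm can. A call with a gripper value outside its range is refused whole. "claw" is the opening in per cent of the stroke, from 0 (shut) to 100 (fully open), set as the call begins (left out, the last holds). The fingers move at their own pace and stop on an object; "force" is the grip in N (left out, the last holds). Time passes only in rows, so rows that do not move let the fingers close. It gives the time, the measured TCP pose, the force and the opening at its end, in the units of the state.
- state(): the state, without advancing time (a new reading comes with each control period).
- capture(name): name is "side" or "top" or "wrist"; returns a dict with "img" (400x640x3 uint8, blue, green, red), "range_z" (400x640 float32, mm along the optical axis (not along the pixel's ray), 0 where there is no reading), "fx", "fy", "cx", "cy" (pixels), "rvec" (rotation vector, rad) and "tvec" (3), from world to camera coordinates, as OpenCV has them. Camera axes: x right, y down, z forward; pixel columns grow to the right and rows downward; lengths in mm; the calibration is good to about 2 mm. A picture is of the moment at which its call begins.
- hand_in(): hands the job in, once; it reports no verdict.
The state is a dict: "time": time; "joint_pos": joint angles; "qd": joint speeds; "joint_efforts": joint torques, N m; "tcp_pos": TCP position; "ee_rot": TCP orientation; "force": force on the tool from outside, world axes, zero at the start; "ft_torque": the same for the moment, N m; "opening": finger opening in mm.
Only numpy, scipy, OpenCV 4.12 (cv2) and the standard library are available. Lean on these libraries where they do the work, as an engineer would, in place of code of your own. Each camera call takes 0.05 s, during which the arm holds its last target. There are 200 camera calls.

## Working session

There is one attempt and no reset: what is moved stays moved. The work goes in short steps, Python scripts to look and compute and a tool call to move; the robot and the scene stay as the last step left them, time stands still between calls to the robot, and variables do not carry over. Pictures are saved under pics/ and viewed, about 12 in all and at most 16, crops included, and the job is handed in when it is done.

Besides the shell and the picture viewer there is one more tool, called as name(argument=value, ...) on one line, values as JSON. move_arm: Moves the arm, as the interface text tells. Its arguments: {"type":"object","properties":{"steps":{"type":"string"},"claw":{"type":"number"},"force":{"type":"number"}},"required":["steps"]}

```bash
ls; mkdir -p pics; python3 - <<'E'
from bench import *
import cv2
print(state())
for n in ("top","side"):
    c=capture(n); cv2.imwrite(f"pics/{n}0.png",c["img"]); print(n,c["fx"],c["cx"],c["cy"],c["rvec"],c["tvec"])
    import numpy as np; np.savez(f"/tmp/{n}0.npz",**c)
E
```

```text
pics
{'time': 0.0, 'joint_pos': array([-1.43529329e+00,  3.78076556e-01,  7.96100385e-02,  1.27436166e+00,
        1.29825324e-05,  1.46053174e+00]), 'qd': array([-0.00022809, -0.0003194 ,  0.0022975 ,  0.00051626,  0.00106423,
        0.00180794]), 'joint_efforts': array([ 1.48029201e-03, -4.63606095e+01,  2.69874072e+01,  2.08147417e-02,
       -4.56652879e-05, -4.55117970e-06]), 'tcp_pos': array([ 139.83964434, -557.06910481,  230.34700131]), 'ee_rot': array([[ 2.43300679e-01, -9.69950881e-01, -2.61616319e-04],
       [-9.69948817e-01, -2.43300705e-01,  2.01497712e-03],
       [-2.01808026e-03, -2.36490861e-04, -9.99997936e-01]]), 'force': array([-0.20247364,  0.68142852, -0.6008372 ]), 'ft_torque': array([-0.02984534, -0.02806976, -0.02450645]), 'opening': 85.07300364656845}
top 484.55057524010306 316.7537302205002 205.62128685614059 [ 2.10928442 -2.12470306  0.2096801 ] [  -7.50865345  602.44515032 1466.21184112]
side 469.4672826233239 318.4273047233842 200.63536173974552 [ 2.26004372 -0.52753213  0.21438162] [-529.53570114  247.14666552  956.29229914]
```

View pics/top0.png

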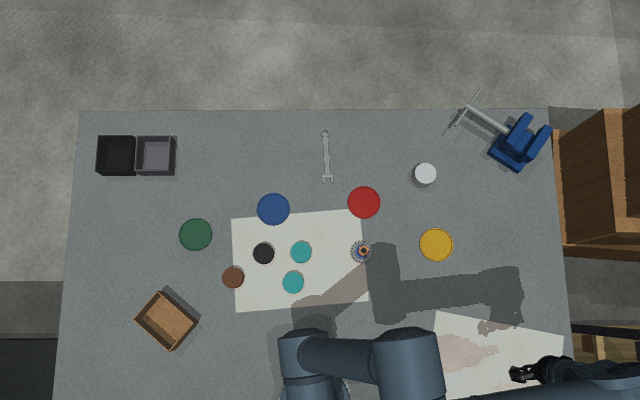

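View pics/side0.png

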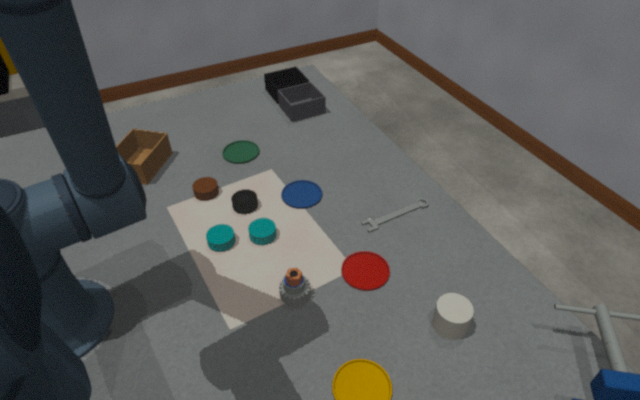

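Top view: the stack is at (361,250) on the gear, and the black pulley is alone at (263,253). Lookalikes are turquoise at (301,251) and (293,282), brown at (233,277), and the black box at (115,155). Dishes are red (364,202), green (195,234), blue (273,209) and yellow (435,244). The side view agrees.

```bash
cat > h.py <<'E'
import numpy as np, cv2
def ray(c,u,v,z):
    "pixel -> world point on the plane at height z"
    R,_=cv2.Rodrigues(np.array(c["rvec"])); t=np.array(c["tvec"]).ravel()
    d=R.T@np.array([(u-c["cx"])/c["fx"],(v-c["cy"])/c["fy"],1]); o=-R.T@t
    return o+d*(z-o[2])/d[2]
def proj(c,p):
    K=np.array([[c["fx"],0,c["cx"]],[0,c["fy"],c["cy"]],[0,0,1]],float)
    return cv2.projectPoints(np.array([p],float),np.array(c["rvec"]),np.array(c["tvec"]),K,None)[0].ravel()
HSV=dict(red=((0,150,80),(8,255,255)),red2=((172,150,80),(180,255,255)),green=((55,80,30),(80,255,255)),blue=((105,120,50),(125,255,255)),yellow=((18,150,100),(32,255,255)),black=((0,0,0),(180,255,45)),turq=((82,120,50),(98,255,255)))
def blobs(c,col,amin=60):
    h=cv2.cvtColor(c["img"],cv2.COLOR_BGR2HSV); m=cv2.inRange(h,*map(np.array,HSV[col]))
    if col=="red": m|=cv2.inRange(h,*map(np.array,HSV["red2"]))
    out=[]
    for k in cv2.findContours(m,cv2.RETR_EXTERNAL,cv2.CHAIN_APPROX_NONE)[0]:
        if cv2.contourArea(k)>amin: out.append((cv2.fitEllipse(cv2.convexHull(k)),k))
    return out
E
python3 - <<'E'
from h import *
np.set_printoptions(precision=1,suppress=True)
for n in("top","side"):
    c=dict(np.load(f"/tmp/{n}0.npz"))
    for col,z in (("red",8),("green",8),("blue",8),("yellow",8),("black",28),("turq",28)):
        for (e,k) in blobs(c,col):
            if len(k)<200: print(n,col,np.array(e[0]),np.array(e[1]),ray(c,*e[0],z),np.hypot(*ray(c,*e[0],z)[:2]))
c=dict(np.load("/tmp/top0.npz"));print("stack",ray(c,363,250.5,72),ray(c,361,252,28))
print("tin",ray(c,425,174,60))
c=dict(np.load("/tmp/side0.npz"));print("stack side",ray(c,294,272,72))
a=dict(np.load("/tmp/top0.npz"))["img"][190:310,220:380];cv2.imwrite("pics/c1.png",cv2.resize(a,None,fx=4.5,fy=4.5,interpolation=cv2.INTER_CUBIC))
E
```

```text
top red [363.5 201.9] [31.3 32.2] [ 624.2 -164.6    8. ] 645.4838179129495
top green [194.8 234.2] [31.6 33.3] [521.9 381.5   8. ] 646.4491808889733
top blue [272.8 208.7] [31.7 32. ] [603.7 131.1   8. ] 617.7962985621632
top yellow [436.1 244.2] [32.2 33.7] [ 483.8 -393.5    8. ] 623.6323117753044
top black [608.2 331.5] [12.8 84.6] [ 210.  -899.4   28. ] 923.5762132861869
top black [139.  154.4] [ 6.7 35.1] [784.8 571.3  28. ] 970.7161296424599
top black [171.7 156.4] [ 5.  43.9] [777.1 463.4  28. ] 904.7389548313539
top black [117.2 156. ] [44.6 58.4] [779.8 642.4  28. ] 1010.3108482643338
top black [558.1 131.3] [ 23.8 105. ] [ 854.3 -814.    28. ] 1180.0318462871662
top turq [292.6 282.4] [19.8 20.6] [365.2  65.2  28. ] 370.9481712489656
top turq [300.6 252. ] [19.6 20.6] [459.8  40.2  28. ] 461.5376210425345
side red [365.2 270.4] [37.9 47.7] [ 621.8 -168.5    8. ] 644.1973151603518
side green [240.5 151.6] [21.3 35.5] [519.5 375.2   8. ] 640.7756430752329
side blue [616.9 387.1] [40.  53.3] [ 887.4 -596.1    8. ] 1069.0235680866847
side blue [301.5 193.9] [26.7 39. ] [601.4 126.4   8. ] 614.4891983728106
side yellow [361.8 387.8] [57.2 61. ] [ 482.  -397.1    8. ] 624.4587889988048
side black [101.5 317.1] [25.7 50.1] [ 86.3 -50.9  28. ] 100.17088129188272
side black [244.5 201.5] [22.8 25. ] [453.3 143.7  28. ] 475.50952314274883
side black [137.6 186.5] [ 7.5 44.2] [222.7 325.   28. ] 394.00924302716294
side black [286.9  85.8] [37.  46.4] [778.7 635.9  28. ] 1005.3482655210332
side black [-3.8 72.1] [23.6 45.9] [-124.8 1216.9   28. ] 1223.3083597782509
side turq [220.3 237.4] [26.3 28.2] [362.2  52.1  28. ] 365.97393956378966
side turq [262.  230.8] [26.  27.4] [456.1  28.5  28. ] 456.9418952597051
stack [ 458.5 -152.7   72. ] [ 458.5 -150.4   28. ]
tin [ 702.7 -357.9   60. ]
stack side [ 461.4 -151.1   72. ]
```

View pics/c1.png

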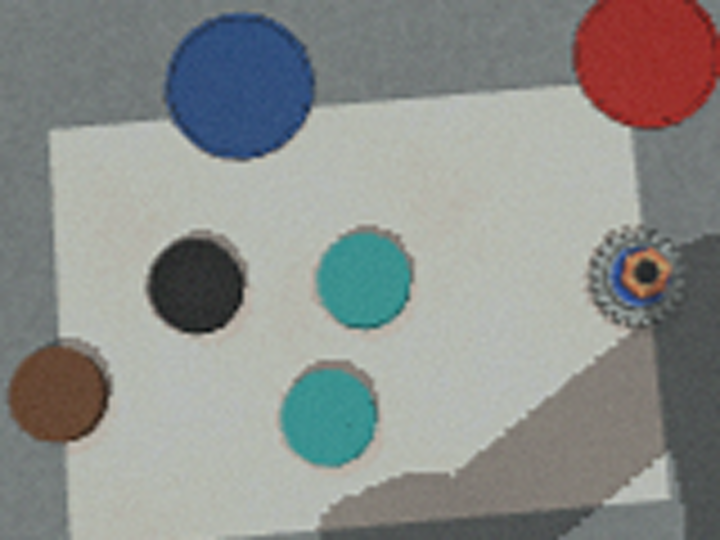

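Crop: the black pulley is at crop (197,283), which is full (264,253). The stack with the copper nut on top is at crop (647,272). The turquoise and brown discs are rejected. I'm moving above the stack to look with the wrist camera.

move_arm(steps="-35 -45 0 0;-35 -45 0 0;-35 -45 0 0;-35 -45 0 0;-35 -45 0 0;-35 -45 0 0;-35 -45 0 0;-35 -45 0 0;-35 -45 0 0;0 0 0 -10;0 0 0 -10;0 0 0 -10;0 0 0 -10;0 0 0 -10;0 0 0 -10;0 0 0 -10;0 0 0 -10;0 0 0 0", claw=100, force=40)

```text
time: 2.35
tcp_pos: [462.1, -136.8, 223.3]
ee_rot: [[0.993, 0.117, -0.011], [0.117, -0.993, 0.01], [-0.009, -0.011, -1.0]]
force: [0.0, 0.4, -0.6]
opening: 85.4
```

```bash
cat > snap.py <<'E'
import sys
from bench import *
from h import *
np.set_printoptions(precision=2,suppress=True)
n=sys.argv[1]; s=state(); c=capture("wrist"); np.savez(f"/tmp/{n}.npz",**c); cv2.imwrite(f"pics/{n}.png",c["img"])
print(s["time"],s["tcp_pos"],s["ee_rot"][:2,0],s["joint_pos"],s["opening"],c["rvec"],c["tvec"],c["fx"],c["cx"],c["cy"])
E
python3 snap.py w1
```

```text
2.35 [ 462.09 -136.8   223.25] [0.99 0.12] [-0.42  0.2  -0.18  1.2   0.    1.03] 85.35710696795503 [-2.83 -0.17 -0.01] [-440.86 -219.07  321.68] 302.9806489991883 314.6842046574478 196.11687846978285
```

View pics/w1.png

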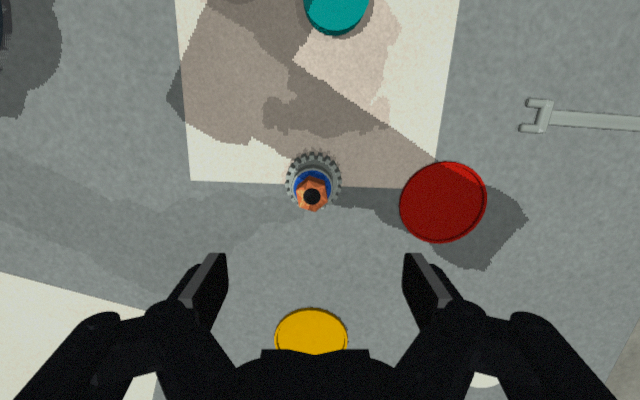

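Wrist view: the stack's nut is at about (312,196), the red dish at (443,202), and the yellow dish shows between the fingers at (311,338). I'll measure using range data.

```bash
cat >> h.py <<'E'
def cloud(c):
    v,u=np.mgrid[0:400,0:640]; z=c["range_z"].astype(float)
    P=np.dstack([(u-c["cx"])/c["fx"]*z,(v-c["cy"])/c["fy"]*z,z])
    R,_=cv2.Rodrigues(np.array(c["rvec"])); W=(P-np.array(c["tvec"]).ravel())@R
    W[z<=0]=np.nan; return W
def top(c,xy,rad,z0,z1):
    "points of a level face near xy; (centre, radius) of enclosing circle, mean height"
    W=cloud(c); m=(np.hypot(W[...,0]-xy[0],W[...,1]-xy[1])<rad)&(W[...,2]>z0)&(W[...,2]<z1)
    p=W[m]; cc,r=cv2.minEnclosingCircle(p[:,:2].astype(np.float32))
    return np.array(cc),r,np.median(p[:,2]),p,m
def mv(s,tgt,yaw=None):
    "tool-axis shift to a world xyz TCP target"
    return s["ee_rot"].T@(np.array(tgt,float)-s["tcp_pos"])
E
python3 - <<'E'
from h import *
np.set_printoptions(precision=2,suppress=True)
c=dict(np.load("/tmp/w1.npz"))
for lo,hi,r in((65,80,40),(44,58,45),(22,35,50)):
    cc,R,h,p,m=top(c,(460,-152),r,lo,hi); print(lo,cc,R,h,len(p))
    if lo==65:
        hull=cv2.convexHull(p[:,:2].astype(np.float32)).reshape(-1,2)
        w=[(np.ptp(hull@[np.cos(a),np.sin(a)])) for a in np.radians(range(180))]
        f=[sum(w[(k+60*j)%180] for j in range(3))/3 for k in range(60)]
        print("width min dir deg",np.argmin(f),min(f),max(f))
h=cv2.cvtColor(c["img"],cv2.COLOR_BGR2HSV)
for col in("red","yellow"):
    for e,k in blobs(c,col,500): print(col,e,ray(c,*e[0],8))
# bore
g=c["img"].max(2); print("bore"); 
k=[x for x in cv2.findContours((g[175:215,290:335]<40).astype(np.uint8),0,1)[0] if cv2.contourArea(x)>40]
for x in k: (u,v),_=cv2.minEnclosingCircle(x); print(u+290,v+175,ray(c,u+290,v+175,72))
# copper hexagon cast on z=72
m=cv2.inRange(h,np.array((5,100,110)),np.array((20,255,255))); m[:160]=0;m[230:]=0
cv2.imwrite("pics/m.png",cv2.resize(np.hstack([c["img"][160:230,270:360],cv2.cvtColor(m,8)[160:230,270:360]]),None,fx=4,fy=4,interpolation=0))
E
```

```text
65 [ 459.15 -152.6 ] 17.211467742919922 73.14007742163098 774
width min dir deg 18 30.455571012345985 33.9257810693862
44 [ 459.05 -150.31] 22.836776733398438 51.27301914624653 597
22 [ 459.94 -150.97] 33.05352020263672 28.96794900130373 854
red ((443.01507568359375, 202.0679168701172), (78.52151489257812, 89.40119171142578), 59.073184967041016) [ 623.95 -160.87    8.  ]
yellow ((310.1925048828125, 333.664794921875), (46.2232551574707, 75.77413940429688), 89.76708221435547) [ 482.34 -380.77    8.  ]
bore
311.60526275634766 195.8157901763916 [ 459.52 -152.49   72.  ]
```

View pics/m.png

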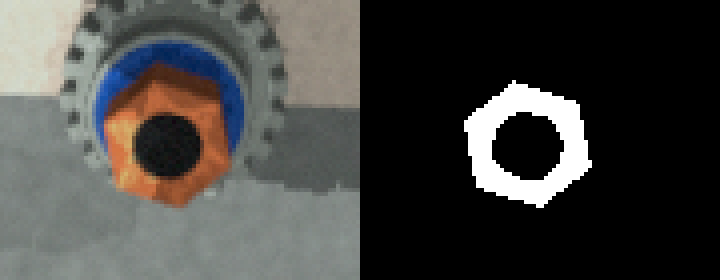

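Sizes and heights match what they should be: nut Ø34.4 at z 73, bearing Ø45.7 at z 51, gear Ø66.1 at z 29. The nut's flat direction is about 18°.

```bash
python3 - <<'E'
import bench; print([ (k,v) for k,v in vars(bench).items() if not k.startswith('__')])
from bench import *; from h import *
print(mv(state(),(459.3,-152.5,100)), np.degrees(np.arctan2(*state()["ee_rot"][[1,0],0])))
E
```

```text
[('capture', <function make.<locals>.drawn_camera at 0x7f67881f40e0>), ('hand_in', <function connect.<locals>.done at 0x7f6788167740>), ('state', <function make.<locals>.<lambda> at 0x7f67881f45e0>), ('MotionError', <class 'bench.MotionError'>), ('hold_point_z', 18.700000000000003)]
[ -3.44396368  16.63002166 123.10847284] 6.66023372675099
```

move_arm(steps="-3.4 16.6 30 0;0 0 40 -10;0 0 35 -1.3;0 0 0 0;0 0 0 0")

```text
time: 3.02
tcp_pos: [460.7, -153.7, 117.1]
ee_rot: [[0.953, 0.303, -0.008], [0.303, -0.953, 0.009], [-0.005, -0.011, -1.0]]
force: [-0.8, 0.1, -0.2]
opening: 85.1
```

```bash
cat > go.py <<'E'
import sys
from bench import *; from h import *
np.set_printoptions(precision=1,suppress=True)
s=state(); t=list(map(float,sys.argv[1:4])); d=mv(s,t); yaw=np.degrees(np.arctan2(s["ee_rot"][1,0],s["ee_rot"][0,0]))
print(s["time"],s["tcp_pos"],"shift",d,"yaw",yaw,"q",s["joint_pos"],"F",s["force"],"open",s["opening"],"z",s["ee_rot"][:,2])
if len(sys.argv)>4: 
    dy=float(sys.argv[4])-yaw; n=int(sys.argv[5]); P=s["tcp_pos"].copy(); y=np.radians(yaw); st=(np.array(t)-P)/n
    for i in range(n):
        a=y+np.radians(dy)*i/n; print(round(st[0]*np.cos(a)+st[1]*np.sin(a),1),round(st[0]*np.sin(a)-st[1]*np.cos(a),1),round(-st[2],1),round(-dy/n,1),end=";")
E
python3 go.py 459.3 -152.5 54
```

```text
3.025 [ 460.7 -153.7  117.1] shift [-0.7 -0.9 63.2] yaw 17.612665697850993 q [-0.5  0.3 -0.4  0.9  0.   0.8] F [-0.8  0.1 -0.2] open 85.10673269783317 z [-0.  0. -1.]
```

move_arm(steps="-0.7 -0.9 25 0;0 0 25 0;0 0 13 0;0 0 0 0;0 0 0 0")

```text
time: 3.65
tcp_pos: [466.1, -155.6, 60.6]
ee_rot: [[0.954, 0.299, 0.005], [0.299, -0.954, 0.003], [0.005, -0.001, -1.0]]
force: [0.2, -0.4, -0.4]
opening: 85.3
```

```bash
python3 go.py 459.3 -152.5 54
```

```text
3.65 [ 466.1 -155.6   60.6] shift [-5.6 -5.   6.6] yaw 17.393054104866128 q [-0.5  0.3 -0.5  0.8  0.   0.8] F [ 0.2 -0.4 -0.4] open 85.26846918404061 z [ 0.  0. -1.]
```

move_arm(steps="-5.6 -5 5 0;0 0 0 0;0 0 0 0")

```text
time: 4.03
tcp_pos: [459.9, -152.7, 56.9]
ee_rot: [[0.954, 0.299, 0.007], [0.299, -0.954, 0.001], [0.007, 0.001, -1.0]]
force: [0.6, 0.3, -0.0]
opening: 85.4
```

```bash
python3 go.py 459.3 -152.5 54
```

```text
4.025 [ 459.9 -152.7   56.9] shift [-0.5 -0.4  2.9] yaw 17.386994102135393 q [-0.5  0.3 -0.5  0.8  0.   0.8] F [ 0.6  0.3 -0. ] open 85.44286920697822 z [ 0.  0. -1.]
```

move_arm(steps="-0.5 -0.4 2 0;0 0 0 0;0 0 0 0;0 0 0 0;0 0 0 0;0 0 0 0;0 0 0 0;0 0 0 0", claw=0, force=40)

```text
time: 5.03
tcp_pos: [459.7, -152.7, 55.1]
ee_rot: [[0.954, 0.299, 0.008], [0.299, -0.954, 0.001], [0.008, 0.001, -1.0]]
force: [0.3, -0.7, 1.4]
opening: 29.2
```

```bash
python3 go.py 459.3 -152.5 54;python3 - <<'E'
from bench import *; from h import *
c=capture("side"); a=c["img"][200:340,220:400]; cv2.imwrite("pics/s1.png",cv2.resize(a,None,fx=4,fy=4,interpolation=2))
E
```

```text
5.025 [ 459.7 -152.7   55.1] shift [-0.3 -0.3  1.1] yaw 17.37940778421309 q [-0.5  0.3 -0.5  0.8  0.   0.8] F [ 0.3 -0.7  1.4] open 29.19133943542247 z [ 0.  0. -1.]
```

View pics/s1.png

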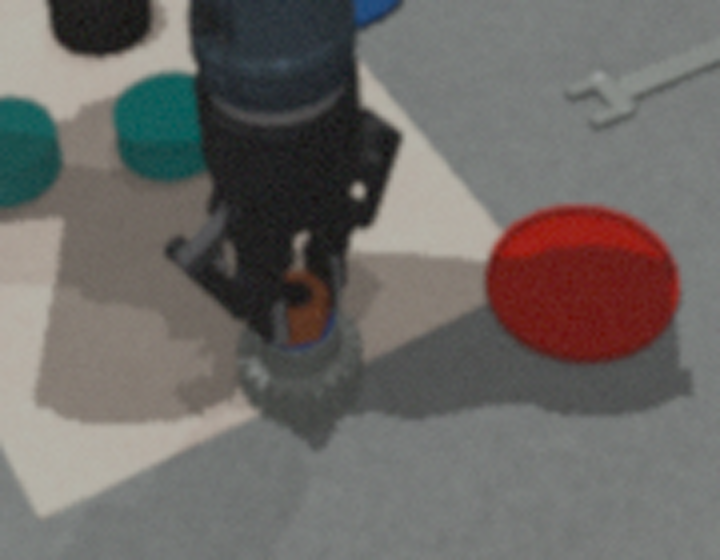

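Gripped: the opening reads 29.2 mm, and the crop shows the nut between the pads at about (305,305). Lifting, then on to the red dish.

move_arm(steps="0 0 -10 0;0 0 -25 0;0 0 -35 0;30 11 0 0;50 30 0 0;45 30 0 0;25 0 0 0;0 0 0 0;0 0 0 0")

```text
time: 6.2
tcp_pos: [625.2, -175.7, 130.5]
ee_rot: [[0.955, 0.298, 0.005], [0.298, -0.955, 0.002], [0.005, -0.0, -1.0]]
force: [0.3, 1.0, -1.7]
opening: 28.9
```

```bash
python3 go.py 624 -164 60; python3 snap.py w2; python3 - <<'E'
from bench import *; from h import *
c=dict(np.load("/tmp/w2.npz"))
for e,k in blobs(c,"red",300): print(e,ray(c,*e[0],8))
E
```

```text
6.2 [ 625.2 -175.7  130.5] shift [  2.  -11.5  70.5] yaw 17.328252428762543 q [-0.4  0.6  0.1  1.1  0.   0.9] F [ 0.3  1.  -1.7] open 28.859472071191718 z [ 0.  0. -1.]
6.2 [ 625.16 -175.7   130.5 ] [0.95 0.3 ] [-0.37  0.57  0.12  1.12  0.    0.9 ] 28.859472071191718 [-2.8  -0.43 -0.07] [-545.12 -346.15  173.41] 302.9806489991883 314.6842046574478 196.11687846978285
((317.2405700683594, 171.97962951660156), (115.91127014160156, 118.33432006835938), 84.6470718383789) [ 623.63504336 -160.61337662    8.        ]
```

View pics/w2.png

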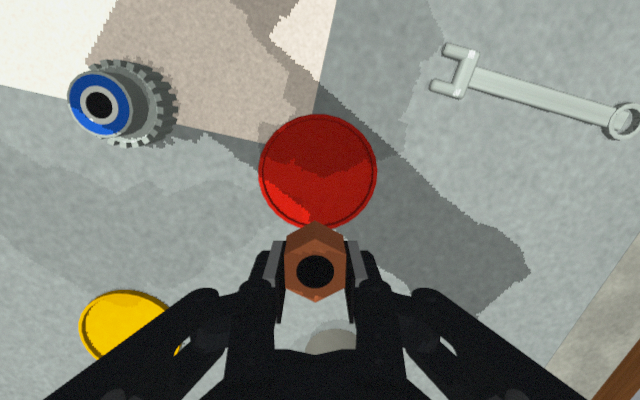

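The nut is held upright between the pads at (316,268). The red dish is at (317,172), about (624,-162). Going down.

move_arm(steps="2 -13 20 0;0 0 30 0;0 0 30 0;0 0 15 0;0 0 0 0;0 0 0 0")

```text
time: 7.0
tcp_pos: [619.3, -163.3, 37.3]
ee_rot: [[0.956, 0.295, 0.006], [0.295, -0.956, 0.001], [0.006, 0.001, -1.0]]
force: [0.4, -0.0, -0.7]
opening: 29.3
```

```bash
python3 go.py 624 -162.5 8
```

```text
7.0 [ 619.3 -163.3   37.3] shift [ 4.5  0.5 29.3] yaw 17.147848347799595 q [-0.4  0.6 -0.   0.9  0.   0.9] F [ 0.4 -0.  -0.7] open 29.32224400204889 z [ 0.  0. -1.]
```

move_arm(steps="4.5 0.5 12 0;0 0 10 0;0 0 4 0;0 0 2 0;0 0 1 0;0 0 0 0;0 0 0 0")

```text
time: 7.88
tcp_pos: [626.3, -163.2, 8.7]
ee_rot: [[0.955, 0.295, 0.01], [0.295, -0.956, -0.001], [0.009, 0.004, -1.0]]
force: [-0.7, -0.5, -0.3]
opening: 28.9
```

```bash
python3 go.py 624 -162.5 8
```

```text
7.875 [ 626.3 -163.2    8.7] shift [-2.  -1.3  0.7] yaw 17.15430341230419 q [-0.4  0.7 -0.1  0.8  0.   0.9] F [-0.7 -0.5 -0.3] open 28.933233965367034 z [ 0. -0. -1.]
```

move_arm(steps="-2 -1 0.6 0;0 0 0.6 0;0 0 0 0;0 0 0 0")

```text
time: 8.38
tcp_pos: [624.1, -162.9, 8.2]
ee_rot: [[0.955, 0.295, 0.011], [0.295, -0.956, -0.001], [0.01, 0.004, -1.0]]
force: [0.6, -0.8, -0.6]
opening: 29.3
```

move_arm(steps="0 0 0 0;0 0 0 0;0 0 0 0;0 0 0 0;0 0 -20 0;0 0 -40 0;0 0 -40 0;0 0 0 0;0 0 0 0", claw=65)

```text
time: 9.5
tcp_pos: [622.4, -162.6, 109.6]
ee_rot: [[0.956, 0.295, 0.009], [0.295, -0.956, -0.001], [0.009, 0.003, -1.0]]
force: [-0.2, -0.7, 0.8]
opening: 55.4
```

```bash
python3 go.py 459.3 -151.5 90 17 5; python3 snap.py w3
```

```text
9.5 [ 622.4 -162.6  109.6] shift [-152.8  -58.7   18.1] yaw 17.14886350858352 q [-0.4  0.6  0.1  1.1  0.   0.9] F [-0.2 -0.7  0.8] open 55.38488319432265 z [ 0. -0. -1.]
-30.5 -11.7 3.9 0.0;-30.5 -11.7 3.9 0.0;-30.5 -11.7 3.9 0.0;-30.5 -11.7 3.9 0.0;-30.5 -11.7 3.9 0.0;9.5 [ 622.43 -162.57  109.61] [0.96 0.29] [-0.36  0.56  0.06  1.06  0.    0.92] 55.38488319432265 [-2.8  -0.42 -0.08] [-547.74 -324.8   155.37] 302.9806489991883 314.6842046574478 196.11687846978285
```

View pics/w3.png

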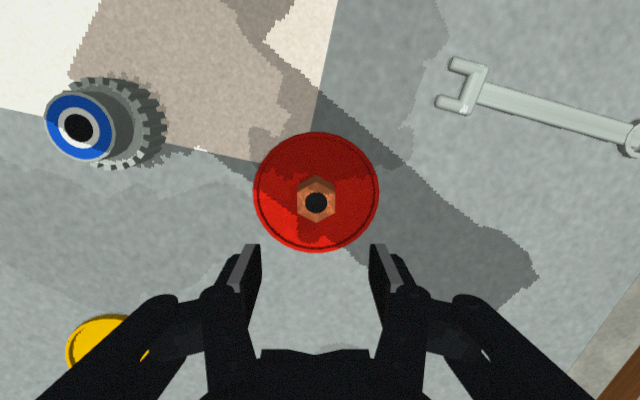

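The nut sits upright in the red dish at (316,202), with the dish centre at (316,192) at its rim height. The bearing is next.

move_arm(steps="-31 -12 3 0;-31 -12 3 0;-31 -12 3 0;-31 -12 0 0;-31 -12 0 0;0 0 0 0;0 0 0 0", claw=100)

```text
time: 10.42
tcp_pos: [446.4, -147.8, 89.7]
ee_rot: [[0.955, 0.295, -0.004], [0.295, -0.955, 0.005], [-0.002, -0.006, -1.0]]
force: [0.5, -0.2, 0.0]
opening: 84.9
```

```bash
python3 - <<'E'
from h import *
c=dict(np.load("/tmp/w3.npz"))
print(*[x for x in top(c,(624,-162),30,17,35)[:3]]); print(*[x for x in top(c,(459,-151),28,44,58)[:3]])
for e,k in blobs(c,"red",300): print(e[:2],ray(c,*e[0],8))
E
python3 go.py 459.3 -151 33
```

```text
[ 624.01220703 -162.98057556] 17.214265823364258 26.039063963693994
[ 459.72415161 -150.86433411] 23.6962947845459 51.492354316827516
((315.54681396484375, 192.10464477539062), (120.4505844116211, 125.71453094482422)) [ 623.44596946 -160.09677978    8.        ]
10.425 [ 446.4 -147.8   89.7] shift [11.5  7.2 56.7] yaw 17.15749697889219 q [-0.5  0.3 -0.5  0.8  0.   0.8] F [ 0.5 -0.2  0. ] open 84.94693382445995 z [-0.  0. -1.]
```

move_arm(steps="11.5 7.2 20 0;0 0 20 0;0 0 5 0;0 0 0 0;0 0 0 0")

```text
time: 11.05
tcp_pos: [464.9, -152.4, 43.8]
ee_rot: [[0.955, 0.296, 0.0], [0.296, -0.955, 0.004], [0.001, -0.004, -1.0]]
force: [-0.2, 0.8, -0.2]
opening: 85.4
```

```bash
python3 go.py 459.5 -151 33
```

```text
11.05 [ 464.9 -152.4   43.8] shift [-4.7 -2.9 10.8] yaw 17.24246716324858 q [-0.4  0.4 -0.5  0.7  0.   0.8] F [-0.2  0.8 -0.2] open 85.38825179057183 z [ 0.  0. -1.]
```

move_arm(steps="-4.7 -2.9 5 0;0 0 4 0;0 0 0 0;0 0 0 0")

```text
time: 11.55
tcp_pos: [459.8, -151.3, 35.4]
ee_rot: [[0.955, 0.296, 0.002], [0.296, -0.955, 0.003], [0.003, -0.002, -1.0]]
force: [0.2, 0.5, 0.4]
opening: 85.2
```

```bash
python3 go.py 459.5 -151 33
```

```text
11.55 [ 459.8 -151.3   35.4] shift [-0.3 -0.3  2.4] yaw 17.23182943210951 q [-0.5  0.4 -0.5  0.7  0.   0.8] F [0.2 0.5 0.4] open 85.2373347557614 z [ 0.  0. -1.]
```

move_arm(steps="-0.3 -0.3 5 0;0 0 0 0;0 0 0 0")

```text
time: 11.92
tcp_pos: [459.6, -151.1, 30.2]
ee_rot: [[0.955, 0.296, 0.002], [0.296, -0.955, 0.003], [0.003, -0.002, -1.0]]
force: [0.4, 0.4, -0.5]
opening: 85.1
```

move_arm(steps="0 0 0 0;0 0 0 0;0 0 0 0;0 0 0 0;0 0 0 0;0 0 0 0", claw=0, force=50)

```text
time: 12.68
tcp_pos: [459.9, -151.3, 30.6]
ee_rot: [[0.955, 0.296, 0.003], [0.296, -0.955, 0.002], [0.003, -0.002, -1.0]]
force: [-0.1, -0.2, 1.3]
opening: 44.4
```

```bash
python3 go.py 459.5 -151 33
```

```text
12.675 [ 459.9 -151.3   30.6] shift [-0.3 -0.4 -2.4] yaw 17.236926863658134 q [-0.5  0.4 -0.5  0.7  0.   0.8] F [-0.1 -0.2  1.3] open 44.37564415083809 z [ 0.  0. -1.]
```

move_arm(steps="0 0 -10 0;0 0 -30 0;0 0 -40 0;0 0 -20 0;20 -45 0 0;20 -45 0 0;20 -45 0 0;20 -45 0 0;20 -45 0 0;20 -45 0 0;20 -45 0 0;20 -45 0 0;20 -45 0 0;0 0 0 0;0 0 0 0")

```text
time: 14.55
tcp_pos: [514.9, 301.7, 142.0]
ee_rot: [[0.956, 0.293, 0.008], [0.293, -0.956, 0.002], [0.009, 0.0, -1.0]]
force: [0.1, 0.1, -1.7]
opening: 44.2
```

```bash
python3 go.py 521 379 60; python3 snap.py w4; python3 - <<'E'
from h import *
c=dict(np.load("/tmp/w4.npz"))
for e,k in blobs(c,"green",300): print(e,ray(c,*e[0],8))
E
```

```text
14.55 [514.9 301.7 142. ] shift [ 27.8 -72.1  82.2] yaw 17.031767595065823 q [ 0.4  0.5 -0.   1.1 -0.   1.7] F [ 0.1  0.1 -1.7] open 44.167322479246444 z [ 0.  0. -1.]
14.55 [514.89 301.69 141.96] [0.96 0.29] [ 0.42  0.45 -0.04  1.07 -0.    1.7 ] 44.167322479246444 [-2.8  -0.42 -0.08] [-582.01  118.45  334.17] 302.9806489991883 314.6842046574478 196.11687846978285
((348.0909423828125, 96.47943115234375), (121.947998046875, 129.209716796875), 18.05052375793457) [520.6144084  386.51843925   8.        ]
```

View pics/w4.png

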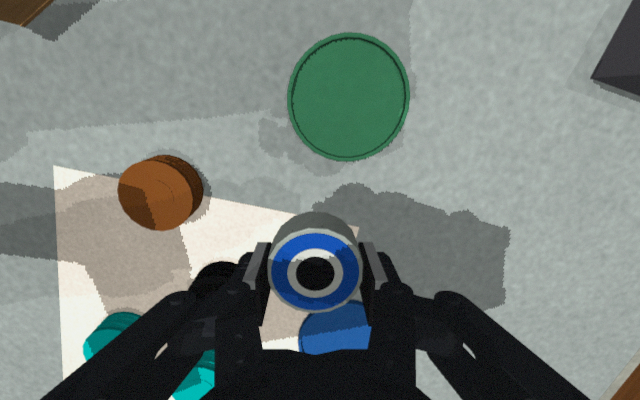

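The bearing is held level at (316,270), and the green dish is at (349,97). Moving over it.

move_arm(steps="14 -38 15 0;14 -38 15 0;0 0 0 0;0 0 0 0")

```text
time: 15.1
tcp_pos: [521.1, 378.1, 112.8]
ee_rot: [[0.959, 0.284, 0.008], [0.284, -0.959, 0.001], [0.008, 0.002, -1.0]]
force: [0.2, -0.3, -2.3]
opening: 44.2
```

```bash
cat > dish.py <<'E'
import sys
from bench import *; from h import *
np.set_printoptions(precision=1,suppress=True)
c=capture("wrist"); W=cloud(c)
for e,k in blobs(c,sys.argv[1],1500):
    e=[np.array(x) for x in e[:2]]
    m=np.zeros((400,640),np.uint8); cv2.drawContours(m,[k],-1,1,-1)
    p=W[(m>0)&(W[...,2]<12)&(W[...,2]>-5)]
    cc,r=cv2.minEnclosingCircle(p[:,:2].astype(np.float32))
    print("ellipse",e,ray(c,*e[0],8),"| cloud",np.array(cc),r,np.median(p[:,2]))
E
python3 dish.py green;python3 go.py 521 383 60
```

```text
ellipse [array([316. , 183.9]), array([120.8, 125.2])] [520.7 386.8   8. ] | cloud [521.5 384. ] 53.8171272277832 4.1777118341811486
15.15 [521.1 378.  112.7] shift [ 0.9 -4.9 52.7] yaw 16.500201143595064 q [ 0.5  0.6  0.1  1.1 -0.   1.8] F [-0.7  0.2 -1.5] open 43.97346745313555 z [ 0.  0. -1.]
```

move_arm(steps="1 -6 25 0;0 0 30 0;0 0 20 0;0 0 5 0;0 0 0 0;0 0 0 0")

```text
time: 15.9
tcp_pos: [524.9, 378.6, 36.7]
ee_rot: [[0.961, 0.276, 0.014], [0.276, -0.961, 0.003], [0.014, 0.001, -1.0]]
force: [0.3, -0.2, -1.4]
opening: 44.2
```

```bash
python3 go.py 521 384 6
```

```text
15.9 [524.9 378.6  36.7] shift [-2.7 -6.2 30.7] yaw 15.996804939940171 q [ 0.5  0.6 -0.   0.9 -0.   1.8] F [ 0.3 -0.2 -1.4] open 44.169359539943194 z [ 0.  0. -1.]
```

move_arm(steps="-2.7 -6.2 12 0;0 0 10 0;0 0 4 0;0 0 1.5 0;0 0 0 0;0 0 0 0")

```text
time: 16.65
tcp_pos: [521.5, 385.1, 8.6]
ee_rot: [[0.961, 0.276, 0.016], [0.276, -0.961, 0.004], [0.017, 0.0, -1.0]]
force: [0.3, -0.2, -1.2]
opening: 44.1
```

```bash
python3 go.py 521 384 6
```

```text
16.65 [521.5 385.1   8.6] shift [-0.8  1.   2.6] yaw 16.024943167806136 q [ 0.5  0.7 -0.1  0.8 -0.   1.8] F [ 0.3 -0.2 -1.2] open 44.11382222537312 z [ 0.  0. -1.]
```

move_arm(steps="-0.8 1 1.5 0;0 0 1 0;0 0 0.5 0;0 0 0 0;0 0 0 0")

```text
time: 17.27
tcp_pos: [521.5, 384.0, 6.0]
ee_rot: [[0.961, 0.276, 0.017], [0.276, -0.961, 0.005], [0.018, -0.0, -1.0]]
force: [-0.6, 0.0, -1.3]
opening: 44.6
```

move_arm(steps="0 0 0 0;0 0 0 0;0 0 0 0;0 0 0 0;0 0 -20 0;0 0 -40 0;0 0 -50 0;0 0 0 0;0 0 0 0", claw=70)

```text
time: 18.4
tcp_pos: [519.2, 383.2, 118.5]
ee_rot: [[0.961, 0.276, 0.016], [0.276, -0.961, 0.005], [0.017, 0.0, -1.0]]
force: [-0.7, -0.5, -0.1]
opening: 60.0
```

```bash
python3 snap.py w5; python3 - <<'E'
from h import *
c=dict(np.load("/tmp/w5.npz")); print(top(c,(521,384),35,17,35)[:3]); t=dict(np.load("/tmp/top0.npz")); print(ray(t,263.8,252.9,28)); print(top(t,ray(t,263.8,252.9,28)[:2],45,20,40)[:3])
E
python3 go.py 457 149 140 16 9
```

```text
18.4 [519.24 383.23 118.51] [0.96 0.28] [ 0.54  0.55  0.07  1.07 -0.    1.83] 59.98981878962954 [-2.8  -0.39 -0.08] [-606.87  210.45  334.2 ] 302.9806489991883 314.6842046574478 196.11687846978285
(array([521.10992432, 384.84869385]), 22.931135177612305, np.float64(26.379192753204862))
[457.86317173 156.26088533  28.        ]
(array([458.01147461, 160.38702393]), 32.894317626953125, np.float64(28.07365774702179))
18.45 [519.6 383.5 118.8] shift [-124.5  208.1  -23.4] yaw 16.009859218594787 q [ 0.5  0.6  0.1  1.1 -0.   1.8] F [ 0.2 -0.2  0.7] open 60.36909170750873 z [ 0.  0. -1.]
-13.9 23.1 -2.4 0.0;-13.9 23.1 -2.4 0.0;-13.9 23.1 -2.4 0.0;-13.9 23.1 -2.4 0.0;-13.9 23.1 -2.4 0.0;-13.9 23.1 -2.4 0.0;-13.9 23.1 -2.4 0.0;-13.9 23.1 -2.4 0.0;-13.9 23.1 -2.4 0.0;
```

View pics/w5.png

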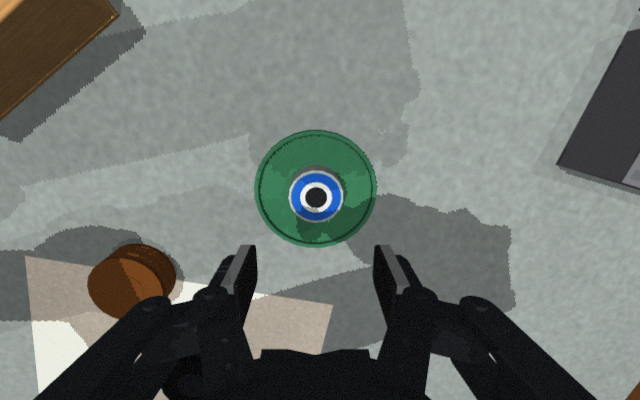

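The bearing is upright in the green dish at (316,196), measured at (521,385). Now the pulley.

move_arm(steps="-27 49 -5 0;-27 49 -5 0;-27 49 0 0;-27 49 0 0;-27 49 0 0;0 0 0 0;0 0 0 0", claw=100)

```text
time: 19.32
tcp_pos: [450.7, 102.6, 117.5]
ee_rot: [[0.961, 0.276, 0.005], [0.276, -0.961, 0.002], [0.005, -0.0, -1.0]]
force: [0.9, 0.4, -0.9]
opening: 85.3
```

```bash
python3 snap.py w6; python3 - <<'E'
from h import *
c=dict(np.load("/tmp/w6.npz"))
for z in ((20,40),(24,33)): print(top(c,(457,156),48,*z)[:3])
for e,k in blobs(c,"black",800): print(e,ray(c,*e[0],28))
E
python3 go.py 457 156 60
```

```text
19.325 [450.71 102.58 117.54] [0.96 0.28] [ 0.09  0.22 -0.44  0.9   0.    1.38] 85.2552868380614 [-2.8  -0.39 -0.07] [-462.21  -30.34  262.79] 302.9806489991883 314.6842046574478 196.11687846978285
(array([457.48529053, 160.48316956]), 33.04530715942383, np.float64(29.095850495094716))
(array([457.48529053, 160.48316956]), 33.04530715942383, np.float64(29.095850495094716))
((314.68243408203125, 537.4942626953125), (588.5411376953125, 681.4791259765625), 89.4242172241211) [ 577.23582585 -334.50882643   28.        ]
((343.99359130859375, 129.8218994140625), (84.88163757324219, 87.49222564697266), 35.53248977661133) [457.24098725 162.12878969  28.        ]
19.375 [450.5 102.8 117.5] shift [ 20.7 -49.3  57.6] yaw 16.098182286749875 q [ 0.1  0.2 -0.4  0.9  0.   1.4] F [-0.8 -0.1 -0.8] open 85.41063363410996 z [ 0.  0. -1.]
```

View pics/w6.png

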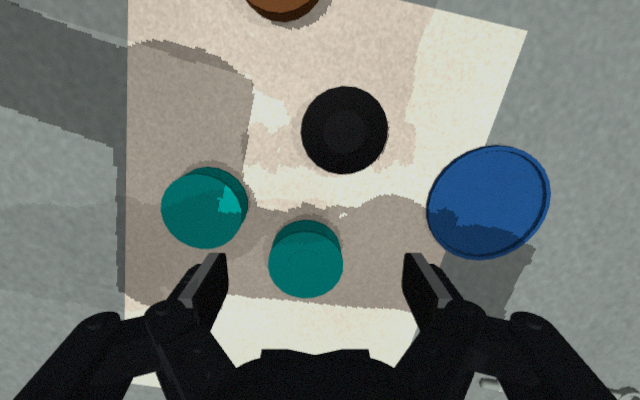

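The pulley is at (344,130), radius 33 mm at (457.4,160.7). The gripper path along 16° is clear.

move_arm(steps="11.3 -27 0 0;11.3 -27 0 0;0 0 25 0;0 0 20 0;0 0 0 0;0 0 0 0")

```text
time: 20.12
tcp_pos: [459.4, 171.0, 70.7]
ee_rot: [[0.957, 0.289, 0.006], [0.289, -0.957, 0.003], [0.006, -0.001, -1.0]]
force: [0.3, -0.8, 0.4]
opening: 85.3
```

```bash
python3 go.py 457.4 160.7 5
```

```text
20.125 [459.4 171.   70.7] shift [-5.3  9.3 65.7] yaw 16.807813655913346 q [ 0.2  0.3 -0.4  0.8  0.   1.5] F [ 0.3 -0.8  0.4] open 85.34946869540315 z [ 0.  0. -1.]
```

move_arm(steps="-5.3 9.3 15 0;0 0 5 0;0 0 0 0;0 0 0 0")

```text
time: 20.62
tcp_pos: [460.1, 162.3, 53.4]
ee_rot: [[0.957, 0.291, 0.011], [0.29, -0.957, 0.005], [0.012, -0.001, -1.0]]
force: [0.1, -0.6, 0.2]
opening: 85.5
```

```bash
python3 go.py 457.4 160.7 4
```

```text
20.625 [460.1 162.3  53.4] shift [-3.6  0.8 49.3] yaw 16.888178521646374 q [ 0.2  0.3 -0.5  0.7  0.   1.5] F [ 0.1 -0.6  0.2] open 85.45045634367182 z [ 0.  0. -1.]
```

move_arm(steps="-3.6 0.8 8 0;0 0 8 0;0 0 6 0;0 0 0 0;0 0 0 0")

```text
time: 21.25
tcp_pos: [457.2, 160.8, 30.1]
ee_rot: [[0.957, 0.291, 0.012], [0.291, -0.957, 0.005], [0.013, -0.001, -1.0]]
force: [0.7, 0.7, -0.1]
opening: 85.3
```

```bash
python3 go.py 457.4 160.7 4
```

```text
21.25 [457.2 160.8  30.1] shift [-0.2  0.1 26.1] yaw 16.898436928754204 q [ 0.2  0.4 -0.5  0.7  0.   1.5] F [ 0.7  0.7 -0.1] open 85.3253857392399 z [ 0.  0. -1.]
```

move_arm(steps="0 0 6 0;0 0 6 0;0 0 6 0;0 0 4 0;0 0 1 0;0 0 0 0")

```text
time: 22.0
tcp_pos: [457.6, 160.9, 5.5]
ee_rot: [[0.957, 0.291, 0.012], [0.291, -0.957, 0.005], [0.013, -0.001, -1.0]]
force: [-0.1, 0.6, 0.6]
opening: 85.5
```

```bash
python3 go.py 457.4 160.7 4
```

```text
22.0 [457.6 160.9   5.5] shift [-0.3  0.1  1.5] yaw 16.899636328608118 q [ 0.2  0.4 -0.5  0.6  0.   1.5] F [-0.1  0.6  0.6] open 85.53737229223783 z [ 0.  0. -1.]
```

move_arm(steps="-0.3 0 1 0;0 0 0 0;0 0 0 0;0 0 0 0;0 0 0 0;0 0 0 0", claw=0, force=60)

```text
time: 22.75
tcp_pos: [457.6, 160.9, 5.2]
ee_rot: [[0.957, 0.291, 0.013], [0.291, -0.957, 0.005], [0.013, -0.001, -1.0]]
force: [0.5, 1.2, 0.7]
opening: 63.9
```

move_arm(steps="0 0 -5 0;0 0 -20 0;0 0 -40 0;0 0 -40 0;0 0 0 0")

```text
time: 23.38
tcp_pos: [453.8, 159.8, 111.6]
ee_rot: [[0.957, 0.291, 0.007], [0.291, -0.957, 0.004], [0.008, -0.002, -1.0]]
force: [0.8, 0.3, -3.5]
opening: 64.0
```

```bash
python3 go.py 484 -360 110
```

```text
23.375 [453.8 159.8 111.6] shift [-122.2  506.1   -0.2] yaw 16.894784899736504 q [ 0.2  0.3 -0.4  0.9  0.   1.5] F [ 0.8  0.3 -3.5] open 64.01392187409736 z [ 0.  0. -1.]
```

move_arm(steps="-11.5 48 0 0;-11.5 48 0 0;-11.5 48 0 0;-11.5 48 0 0;-11.5 48 0 0;-11.5 48 0 0;-11.5 48 0 0;-11.5 48 0 0;-11.5 48 0 0;-11.5 48 0 0;-11.5 48 0 0;0 0 0 0;0 0 0 0")

```text
time: 25.0
tcp_pos: [477.7, -392.8, 86.3]
ee_rot: [[0.956, 0.294, -0.015], [0.294, -0.956, 0.02], [-0.009, -0.023, -1.0]]
force: [-0.1, -1.0, -2.4]
opening: 64.3
```

```bash
python3 dish.py yellow; python3 go.py 484 -390 60
```

```text
ellipse [array([323.3, 204.5]), array([130.6, 137.5])] [ 483.2 -389.7    8. ] | cloud [ 484.8 -392.5] 54.40575408935547 4.246082791657257
25.05 [ 477.7 -392.8   86.4] shift [ 7.1 -0.2 26.3] yaw 17.10442588745416 q [-0.8  0.6 -0.   1.   0.   0.5] F [-0.1 -0.6 -3.8] open 63.45825939558482 z [-0.  0. -1.]
```

move_arm(steps="7.5 2 20 0;0 0 20 0;0 0 10 0;0 0 0 0;0 0 0 0")

```text
time: 25.68
tcp_pos: [485.6, -385.7, 31.4]
ee_rot: [[0.954, 0.299, -0.018], [0.299, -0.954, 0.023], [-0.01, -0.027, -1.0]]
force: [-0.2, -0.0, -2.9]
opening: 64.2
```

```bash
python3 go.py 484.5 -391.5 9
```

```text
25.675 [ 485.6 -385.7   31.4] shift [-2.6  5.8 22.3] yaw 17.42176478772132 q [-0.8  0.6 -0.1  0.9  0.   0.5] F [-0.2 -0.  -2.9] open 64.18331686737919 z [-0.  0. -1.]
```

move_arm(steps="-2.6 5.8 8 0;0 0 7 0;0 0 3 0;0 0 0 0;0 0 0 0")

```text
time: 26.3
tcp_pos: [485.3, -393.2, 13.5]
ee_rot: [[0.954, 0.299, -0.015], [0.299, -0.954, 0.021], [-0.009, -0.024, -1.0]]
force: [0.5, 0.1, -2.8]
opening: 64.1
```

```bash
python3 go.py 484.5 -391.5 8
```

```text
26.3 [ 485.3 -393.2   13.5] shift [-0.2 -1.7  5.5] yaw 17.389786032495824 q [-0.8  0.6 -0.1  0.9  0.   0.5] F [ 0.5  0.1 -2.8] open 64.07905053829121 z [-0.  0. -1.]
```

move_arm(steps="-0.2 -1.7 2 0;0 0 2 0;0 0 1 0;0 0 0 0;0 0 0 0")

```text
time: 26.92
tcp_pos: [484.8, -391.6, 9.2]
ee_rot: [[0.954, 0.299, -0.015], [0.299, -0.954, 0.02], [-0.008, -0.023, -1.0]]
force: [-0.4, -0.1, -2.9]
opening: 64.2
```

move_arm(steps="0 0 0.8 0;0 0 0.5 0;0 0 0 0;0 0 0 0")

```text
time: 27.42
tcp_pos: [484.8, -391.6, 9.0]
ee_rot: [[0.954, 0.299, -0.014], [0.299, -0.954, 0.019], [-0.008, -0.023, -1.0]]
force: [-1.8, 1.1, 1.6]
opening: 64.1
```

Contact felt (force rose from −2.9 to +1.6 N). Releasing.

move_arm(steps="0 0 0 0;0 0 0 0;0 0 0 0;0 0 0 0;0 0 -10 0;0 0 -20 0;0 0 -40 0;0 0 -40 0;0 0 0 0;0 0 0 0", claw=100)

```text
time: 28.68
tcp_pos: [487.3, -394.6, 124.5]
ee_rot: [[0.954, 0.299, -0.012], [0.299, -0.954, 0.017], [-0.006, -0.02, -1.0]]
force: [-0.2, 0.1, 0.1]
opening: 85.3
```

```bash
python3 snap.py w7; python3 go.py 460 -230 120; python3 - <<'E'
from h import *
c=dict(np.load("/tmp/w7.npz"))
print(top(c,(484.6,-391.6),42,22,42)[:3])
for e,k in blobs(c,"yellow",1000): print(e,ray(c,*e[0],8))
E
```

```text
28.675 [ 487.34 -394.65  124.51] [0.95 0.3 ] [-0.78  0.55  0.07  1.11  0.    0.48] 85.26324439696029 [-2.82 -0.43 -0.05] [-346.15 -506.56  130.93] 302.9806489991883 314.6842046574478 196.11687846978285
28.725 [ 487.6 -394.8  124.7] shift [  23.  -165.4    7.7] yaw 17.40109919381698 q [-0.8  0.5  0.1  1.1  0.   0.5] F [ 1.1 -0.1  0.7] open 85.50801179787256 z [-0.  0. -1.]
(array([ 484.8821106 , -392.12142944]), 33.11464309692383, np.float64(32.10780934654041))
((312.4337463378906, 186.34776306152344), (115.74610900878906, 119.67369079589844), 91.87741088867188) [ 483.16305171 -390.26073591    8.        ]
```

View pics/w7.png

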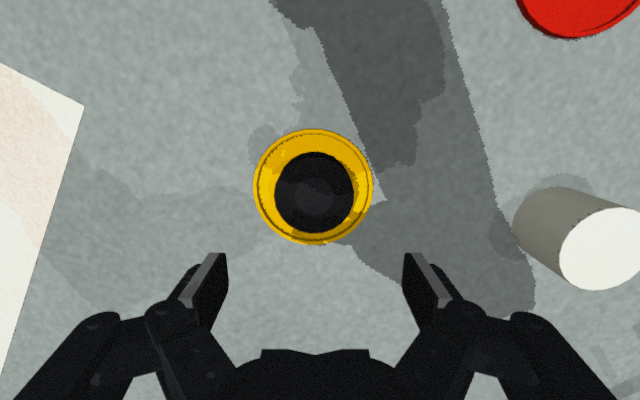

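The pulley is flat in the yellow dish at (314,192), measured at (484.9,-392.1). Last is the gear.

move_arm(steps="7 -47.5 3 0;7 -47.5 3 0;7 -47.5 0 0;7 -47.5 0 0;0 0 0 0;0 0 0 0")

```text
time: 29.48
tcp_pos: [452.1, -197.8, 114.8]
ee_rot: [[0.955, 0.297, -0.021], [0.298, -0.954, 0.023], [-0.013, -0.028, -1.0]]
force: [0.2, -0.1, -0.5]
opening: 85.2
```

```bash
python3 - <<'E'
from bench import *; from h import *
c=capture("wrist"); g=top(c,(459.8,-151),48,22,36); print(g[:3])
E
python3 go.py 459.8 -151 60
```

```text
(array([ 460.30740356, -150.95269775]), 33.12232971191406, np.float64(29.09933459281534))
29.525 [ 451.9 -197.8  114.7] shift [ 22.2 -40.7  55.6] yaw 17.30334464896388 q [-0.5  0.3 -0.3  1.   0.   0.7] F [-0.2  0.4 -0.3] open 85.42767375824303 z [-0.  0. -1.]
```

move_arm(steps="11 -20 10 0;11 -20 10 0;0 0 15 0;0 0 5 0;0 0 0 0;0 0 0 0")

```text
time: 30.28
tcp_pos: [463.2, -157.7, 74.1]
ee_rot: [[0.957, 0.289, -0.019], [0.289, -0.957, 0.022], [-0.012, -0.027, -1.0]]
force: [-0.8, -0.7, 0.3]
opening: 85.2
```

```bash
python3 go.py 460.2 -151 4
```

```text
30.275 [ 463.2 -157.7   74.1] shift [-0.1 -5.4 70.3] yaw 16.80483133436044 q [-0.5  0.3 -0.4  0.9  0.   0.8] F [-0.8 -0.7  0.3] open 85.20114374565993 z [-0.  0. -1.]
```

move_arm(steps="0 -5.4 10 0;0 0 10 0;0 0 8 0;0 0 5 0;0 0 0 0;0 0 0 0")

```text
time: 31.02
tcp_pos: [461.1, -151.8, 39.3]
ee_rot: [[0.957, 0.288, -0.018], [0.289, -0.957, 0.022], [-0.011, -0.026, -1.0]]
force: [0.0, -0.1, 0.5]
opening: 85.6
```

```bash
python3 go.py 460.2 -151 4
```

```text
31.025 [ 461.1 -151.8   39.3] shift [-0.2 -0.1 35.4] yaw 16.775748493071745 q [-0.5  0.4 -0.5  0.8  0.   0.8] F [ 0.  -0.1  0.5] open 85.56404583198415 z [-0.  0. -1.]
```

move_arm(steps="0 0 8 0;0 0 8 0;0 0 8 0;0 0 6 0;0 0 3 0;0 0 0 0;0 0 0 0")

```text
time: 31.9
tcp_pos: [460.7, -151.2, 4.2]
ee_rot: [[0.957, 0.288, -0.018], [0.289, -0.957, 0.022], [-0.011, -0.026, -1.0]]
force: [-0.0, 0.4, -0.4]
opening: 85.7
```

```bash
python3 go.py 460.2 -151 4
```

```text
31.9 [ 460.7 -151.2    4.2] shift [-0.4 -0.3  0.2] yaw 16.76963187207953 q [-0.5  0.4 -0.5  0.7  0.   0.8] F [-0.   0.4 -0.4] open 85.69641538825367 z [-0.  0. -1.]
```

move_arm(steps="-0.4 -0.3 0 0;0 0 0 0;0 0 0 0;0 0 0 0;0 0 0 0;0 0 0 0", claw=0, force=70)

```text
time: 32.65
tcp_pos: [460.3, -151.2, 5.2]
ee_rot: [[0.957, 0.288, -0.017], [0.289, -0.957, 0.021], [-0.011, -0.025, -1.0]]
force: [-0.4, 0.7, -0.7]
opening: 63.8
```

move_arm(steps="0 0 -5 0;0 0 -20 0;0 0 -40 0;0 0 -40 0;0 0 0 0")

```text
time: 33.28
tcp_pos: [460.3, -152.5, 111.8]
ee_rot: [[0.957, 0.288, -0.022], [0.289, -0.957, 0.023], [-0.014, -0.029, -0.999]]
force: [1.0, -0.3, -3.6]
opening: 63.6
```

```bash
python3 go.py 604 115 115
```

```text
33.275 [ 460.3 -152.5  111.8] shift [ 214.7 -214.7   -0.2] yaw 16.772155019941838 q [-0.5  0.3 -0.4  0.9  0.   0.8] F [ 1.  -0.3 -3.6] open 63.61781472347254 z [-0.  0. -1.]
```

move_arm(steps="36 -36 0 0;36 -36 0 0;36 -36 0 0;36 -36 0 0;36 -36 0 0;30 -30 0 0;0 0 0 0;0 0 0 0")

```text
time: 34.28
tcp_pos: [598.4, 116.0, 101.4]
ee_rot: [[0.958, 0.284, -0.039], [0.285, -0.958, 0.022], [-0.031, -0.032, -0.999]]
force: [0.0, -0.4, -3.3]
opening: 63.7
```

```bash
python3 dish.py blue; python3 go.py 604 133 60
```

```text
ellipse [array([331.2, 179.8]), array([126.9, 131.6])] [603.2 136.5   8. ] | cloud [603.8 133.7] 53.47801208496094 4.186927056102714
34.325 [598.3 115.9 101.4] shift [ 11.6 -13.4  41.5] yaw 16.542250859320976 q [ 0.1  0.5 -0.   1.1  0.   1.4] F [ 0.2  0.1 -4.1] open 63.4904751699642 z [-0.  0. -1.]
```

move_arm(steps="11.5 -15 15 0;0 0 15 0;0 0 15 0;0 0 8 0;0 0 0 0;0 0 0 0")

```text
time: 35.08
tcp_pos: [600.9, 132.7, 43.6]
ee_rot: [[0.959, 0.279, -0.043], [0.28, -0.96, 0.022], [-0.035, -0.033, -0.999]]
force: [-0.0, -0.6, -3.0]
opening: 63.8
```

```bash
python3 go.py 603.7 134 9
```

```text
35.075 [600.9 132.7  43.6] shift [ 4.3  0.7 34.4] yaw 16.285071692492455 q [ 0.1  0.6 -0.1  1.   0.   1.4] F [-0.  -0.6 -3. ] open 63.79220742162442 z [-0.  0. -1.]
```

move_arm(steps="4.3 0.7 10 0;0 0 10 0;0 0 6 0;0 0 3 0;0 0 0 0;0 0 0 0")

```text
time: 35.83
tcp_pos: [605.2, 134.0, 13.3]
ee_rot: [[0.959, 0.279, -0.041], [0.28, -0.96, 0.022], [-0.033, -0.033, -0.999]]
force: [-0.5, -0.2, -3.3]
opening: 63.7
```

```bash
python3 go.py 603.7 134 8
```

```text
35.825 [605.2 134.   13.3] shift [-1.2 -0.2  5.4] yaw 16.28337588521147 q [ 0.1  0.6 -0.1  0.9  0.   1.4] F [-0.5 -0.2 -3.3] open 63.725503639412125 z [-0.  0. -1.]
```

move_arm(steps="-1.2 -0.2 2 0;0 0 1 0;0 0 0.7 0;0 0 0 0;0 0 0 0")

```text
time: 36.45
tcp_pos: [604.3, 134.0, 10.1]
ee_rot: [[0.959, 0.279, -0.04], [0.28, -0.96, 0.022], [-0.032, -0.032, -0.999]]
force: [-0.3, 0.3, -2.1]
opening: 63.5
```

move_arm(steps="0 0 0.7 0;0 0 0.7 0;0 0 0 0;0 0 0 0")

```text
time: 36.95
tcp_pos: [604.3, 134.0, 9.0]
ee_rot: [[0.959, 0.279, -0.039], [0.28, -0.96, 0.022], [-0.032, -0.032, -0.999]]
force: [0.7, 0.1, -2.0]
opening: 63.7
```

move_arm(steps="0 0 0.6 0;0 0 0 0;0 0 0 0")

```text
time: 37.33
tcp_pos: [604.4, 134.0, 8.9]
ee_rot: [[0.959, 0.279, -0.039], [0.28, -0.96, 0.022], [-0.031, -0.032, -0.999]]
force: [-0.6, -0.7, -1.2]
opening: 63.6
```

move_arm(steps="0 0 0 0;0 0 0 0;0 0 0 0;0 0 0 0;0 0 -10 0;0 0 -20 0;0 0 -40 0;0 0 -50 0;0 0 0 0;0 0 0 0", claw=100)

```text
time: 38.58
tcp_pos: [610.5, 131.4, 135.8]
ee_rot: [[0.96, 0.279, -0.035], [0.28, -0.96, 0.023], [-0.027, -0.032, -0.999]]
force: [-0.0, -0.5, -0.2]
opening: 85.2
```

```bash
python3 snap.py w8; python3 - <<'E'
from bench import *; from h import *
c=dict(np.load("/tmp/w8.npz"))
print(top(c,(604,134),42,22,42)[:3])
for e,k in blobs(c,"blue",1000): print(e,ray(c,*e[0],8))
t=capture("top"); s=capture("side"); cv2.imwrite("pics/t9.png",np.vstack([cv2.resize(t["img"][100:350,100:520],(640,381)),s["img"][100:319]]))
np.set_printoptions(precision=1,suppress=True)
P={"red":(624,-163),"green":(521.3,384.4),"yellow":(484.9,-392),"blue":(604,134)}
for col,p in P.items():
    for e,k in blobs(t,col,300):
        d=ray(t,*e[0],8)
        if np.hypot(*(d[:2]-p))<80: print(col,"dish top-view",d[:2],"part",p)
E
```

```text
38.575 [610.47 131.39 135.82] [0.96 0.28] [0.1  0.54 0.09 1.15 0.03 1.38] 85.20315987235834 [-2.83 -0.41 -0.02] [-618.89  -55.89  295.65] 302.9806489991883 314.6842046574478 196.11687846978285
(array([604.41485596, 134.28530884]), 33.23830795288086, np.float64(32.08973665173314))
((312.2909240722656, 184.0833282470703), (111.29534149169922, 114.25106811523438), 99.45869445800781) [603.32014383 135.62833474   8.        ]
red dish top-view [ 624.4 -164.6] part (624, -163)
green dish top-view [522. 381.] part (521.3, 384.4)
yellow dish top-view [ 483.7 -393.5] part (484.9, -392)
```

View pics/w8.png

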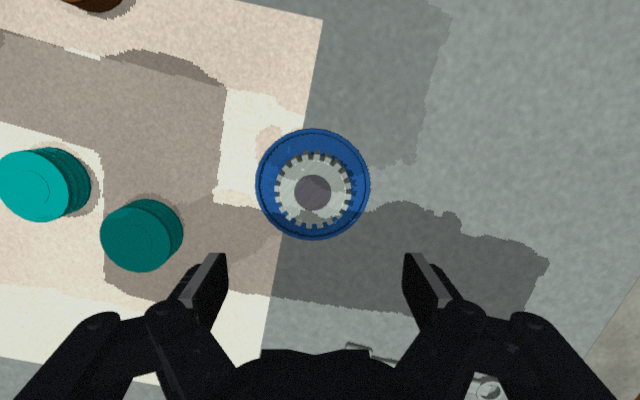

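View pics/t9.png

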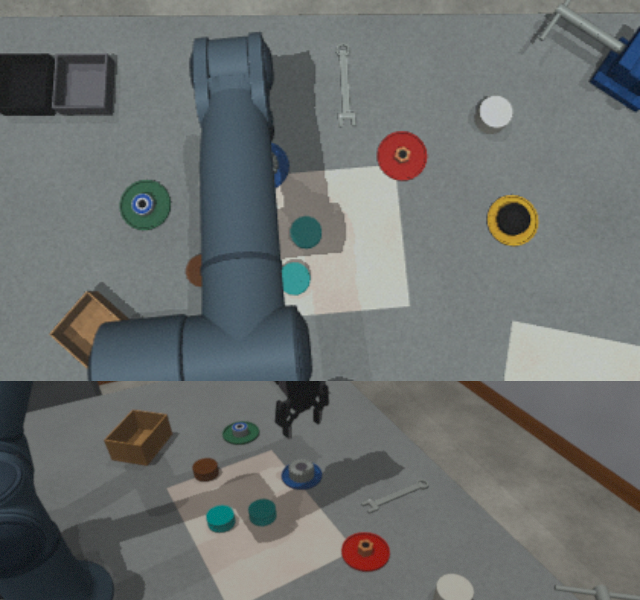

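The gear is flat in the blue dish at (312,193). The overview shows all four parts upright in the right dishes, the tin and wrench unmoved, and the gripper clear. Handing in.

```bash
python3 -c "
from bench import *
print(hand_in())"
```

```text
the job is handed in; nothing more can be done
None
```

I took the stack apart and put all four parts in their dishes: nut in red, bearing in green, gear in blue, pulley in yellow. The job is handed in at about 39 s of robot time. `hand_in()` gives no verdict, so the result below is from my own last checks.

| Part | Measured position (mm) | Offset from dish centre |
|---|---|---|
| nut | (624, -163) | about 2–3 mm |
| bearing | (521, 385) | about 1–4 mm |
| gear | (604, 134) | about 1–2 mm |
| pulley | (485, -392) | about 1–3 mm |

- **Heights and pose:** Top heights read 26, 26, 32 and 32 mm, about 1 mm over the 25 and 31 mm expected on the dish floor. The wrist camera read about 1 mm high throughout. In the wrist pictures all four parts sit flat.
- **Bystanders:** In the last overview picture the tin and wrench look unmoved. I did not measure them.
- **Disagreements:** The wrist, top and side cameras differed on dish positions, by up to about 12 mm at worst (side against wrist, green dish); I left the side view out of the offsets above. The tool's tilt had grown to about 0.05 rad by the last placing, and the gear still settled flat after release.
- **Not seen:** The arm partly hid the blue dish in the final top view, so the gear's offset comes from the wrist camera only.

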